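# Fit the lens carrier on the gluing turntable

### The arm

A 6-joint arm with a two-finger parallel gripper is mounted at the origin on a cart in front of the work surface, level with it; the furniture and walls round the work are solid. World frame = base frame: x ahead of the robot, y to its left, z up, the work surface at z = 0. Lengths are in m, angles in degrees, forces in N, time in s.
With the tool pointing down it reaches from about 0.35 to 0.875 m from the base axis. Payload 4.2 kg.
Tool frame: the origin (TCP) lies on the front face of the gripper's body, between the roots of the fingers; the fingertips stand 70 mm ahead of it and the grasp point (between the pads) lies 51 mm ahead of it (r.nose_length is the distance from the TCP to the fingertips, in m); z points along the fingers, y is the direction in which the jaws open and shut (so a half turn about z gives the same grasp; the last joint's range is limited). The gripper opens to 87 mm and grips with 3 to 60 N. Pads are 19 mm wide; open, the fingers measure 117 mm over their backs; the gripper's body (75 mm by 190 mm) begins 51 mm behind the grasp point.
Start: joints at [-58.006, 22.042, 0.453, 0, -68.411, -14.817], TCP at [0.185, -0.597, 0.292] pointing down, gripper open.
Joint ranges: [-179.83, 179.83], [-69.29, 118.12], [-61.27, 80.66], [-181.25, 117.63], [-171.15, -9.14], [-177.46, 177.46]. Speed limits (degrees/s): [159.86, 159.86, 180, 180, 180, 180].

### API

Orientations are given as a 3x3 rotation matrix whose columns are the frame's x, y, z axes.
In Python, from station import telemetry, capture, order, r gives the robot as it stands.
- The arm moves only by the tool drive_tool, never from a script. Its argument "series" is a list of rows, each a list of 4 numbers: the shift along the tool's x, y, z as a fraction of full scale, then the turn about the tool's z as a fraction of full scale. In form: [[dx, dy, dz, turn], ...]. A call has 1 to 10 rows; each row is the pose to reach, as a shift and turn from the pose commanded when the call began, along the tool's axes at that moment; what a row does not reach only later rows make up. Full scale, the value 1, is 0.12 m for a shift and 2 rad for a turn. A row lasts 1/8 s, in which the tool goes at most 62.5 mm and 10.7 degrees, less where a joint would pass 70% of its speed; a pose out of reach is approached as far as the arm can. A call with a number of a shift or a turn outside -1 to 1 is refused whole. A call with a gripper value outside its range is refused whole. "fingers" is the finger opening in mm, from 0 to 87, set as the call begins (left out, the last holds). The fingers move at their own pace and stop on an object; the grip force is fixed at half the most. Time passes only in rows, so rows that repeat a pose let the fingers close. It gives the time, the measured TCP pose, the force and the opening at its end, in the units of the state.
- telemetry.sense(): the state, without advancing time (a new reading comes with each control period).
- capture(name): name is "side" or "top"; returns a dict with "color" (420x560x3 uint8, blue, green, red), "fx", "fy", "cx", "cy" (pixels), "eye" and "attitude" of the camera in the world. Camera axes: x right, y up, looking along -z (the intrinsics and any distortion apply to the point x, -y, -z); pixel columns grow to the right and rows downward; lengths in m; the calibration is good to about 2 mm. A picture is of the moment at which its call begins. There is no depth.
- order.finish_job(): hands the job in, once; it reports no verdict.
The state is a dict: "time_s": time; "joints": joint angles; "joint_velocities": joint speeds; "effort": joint torques, N m; "tcp_pos": TCP position; "ee_rot": TCP orientation; "wrist_force": force on the tool from outside, world axes, zero at the start; "moment": the same for the moment, N m; "gripper_width": opening from 0.0 (shut) to 1.0 (fully open).
Only numpy, scipy, OpenCV 4.12 (cv2) and the standard library are available. Lean on these libraries where they do the work, as an engineer would, in place of code of your own. Each camera call takes 0.05 s, during which the arm holds its last target. There are 200 camera calls.

### The job

Fit the lens carrier on the gluing turntable: lower it over the spindle shaft and turn it until the drive pin finds its hole and the plate drops flat onto the flange, without forcing it. Then fold the orange key on top of the shaft all the way down over the hub so that the carrier is locked, and let go. Leave the glue bottle and the red screwdriver where they are.

Things in the scene. Friction and masses are not known exactly. Their poses are not given: they have to be found in the camera images.
- carrier_hub (a point): Centre of the lens carrier's square hub, 20 mm above the carrier's underside. The hub is 36 x 36 mm and rises 30 mm above the plate (top 40 mm above the underside); grip it from above on two opposite flats, which face the carrier's x or y axis. A 17.4 mm bore runs right through hub and plate. Orange mark at the rim: +x side.
- carrier: Aluminium disc 120 mm across, 10 mm thick, about 0.28 kg, lying flat on the table with the hub up; origin at the centre of its underside, z up, x toward the pin hole. Four blue lens rests, 24 mm across and 6 mm high, stand on the plate 43 mm from the axis, half-way between the x and y axes. Left of the work (y above 0.03 m) stands a stack of pink trays, up to 0.23 m high.
- pin_hole (a point): Lower mouth of the carrier's one pin hole: 8 mm wide, right through the plate, 40 mm from the bore's axis along the carrier's +x.
- turntable: Round grey turntable, fixed to the table: housing 132 mm across, 36 mm high; control pod and knob to 101 mm in front (-x). Origin under its centre on the table, z up. These axes belong to the housing and not to the spindle, which its gear motor holds: it cannot be turned by hand. Over 35 N from carrier or fingers is forcing it.
- seat (a point): Centre of the upper face of the spindle's flange (100 mm across), 46 mm above the table: the carrier's underside must rest here. Axes: the housing's. One drive pin, 6 mm thick, 8 mm high, rises from it 40 mm from the axis, anywhere within 0.5 rad either side of +x (not measured). Standing on the pin, a level carrier is 8 mm too high; let go, it tilts 2 to 4 degrees, its centre 4 to 7 mm high.
- shaft_top (a point): End of the steel shaft, on the spindle axis, 38.5 mm above the flange. The shaft is 16 mm thick up to 32 mm above the flange, then tapers to 14 mm. A small fork (to 47 mm above the flange) with the orange key stands on it. Axes as the housing's.
- key (a joint): Orange key hinged in the fork 44 mm above the flange: bar 6.6 x 6 mm, 20 mm long from the hinge. 0: upright, tip 64 mm above the flange, slim enough for the bore. 1.57: folded flat, pointing toward the drive pin, 1 mm above the hub. It swings only toward the pin, stays where left, takes 1 to 2 N at its tip, and can fold flat only when the carrier is home.
- glue_mid (a point): Middle of the glue bottle (white and yellow, 35 mm across, 98 mm high, standing loose), 49 mm above its base.
- driver_grip (a point): Middle of the red handle (80 x 13 mm) of a precision screwdriver, 163 mm long, lying loose on the table on the robot's side of the work.

How it is judged (in metres and radians):
On the way, in this order (a step that is already met when the one before it is completed fails the run):
1. the carrier is home: its underside flat on the flange, the shaft in the bore and the pin in its hole (z of carrier in the frame of seat below 0.002 m and horizontal distance between carrier and seat below 0.003 m and angle between carrier's own z axis and vertical below 0.03 rad), for 0.2 s.
2. the key is folded down over the hub (value of joint key above 1.4 rad), for 0.2 s.
At the end, for the whole second after the job is handed in: The carrier rests flat on the flange (underside within 2 mm of it, axis within 3 mm of the spindle's, tilt under 0.03 rad), which it can do only with the drive pin in its hole; the key is folded over the hub (over 1.4 rad); the carrier is at rest (all of step 1 and value of joint key above 1.4 rad and linear speed of carrier below 0.01 m/s); the robot touches nothing.
It fails at once if the carrier is forced: more than 35 N between it and the turntable (contact force between carrier and turntable above 35 N).
It fails at once if the fingers press on the turntable or its key with more than 35 N (contact force between the fingers and turntable above 35 N).
It fails at once if the glue bottle or the red screwdriver is pushed more than 20 mm or the bottle knocked over (distance of any of glue_mid, driver_grip from where it was at the start of the episode above 0.02 m or angle between glue_mid's own z axis and vertical above 0.4 rad).
It also fails if it takes over 72 s, if anything falls off the work surface, if the arm or the gripper's body presses on something with over 40 N, if the wrist force passes 120 N, or if a joint passes its speed limit or range.

## Working session

There is one attempt and no reset: what is moved stays moved. The work goes in short steps, Python scripts to look and compute and a tool call to move; the robot and the scene stay as the last step left them, time stands still between calls to the robot, and variables do not carry over. Pictures are saved under pics/ and viewed, about 8 in all and at most 12, crops included, and the job is handed in when it is done.

Besides the shell and the picture viewer there is one more tool, called after "Request:" as name([rows], argument=value, ...), one row to a line, values as JSON. drive_tool: Moves the arm, as the interface text tells. Shift numbers are shares of 0.12 m and turn numbers shares of 2 rad, none past 1 either way. Its arguments: {"type":"object","properties":{"series":{"type":"array","items":{"type":"array","items":{"type":"number","minimum":-1,"maximum":1}}},"fingers":{"type":"number"}},"required":["series"]}

```bash
ls; mkdir -p pics; python3 - <<'E'
from station import telemetry, capture, order, r
import cv2,numpy as np
s=telemetry.sense(); print({k:np.round(v,4).tolist() for k,v in s.items()})
for n in("side","top"):
    c=capture(n); cv2.imwrite(f"pics/{n}0.png",c["color"]); print(n,c["fx"],c["fy"],c["cx"],c["cy"],c["eye"],np.round(c["attitude"],4).tolist(),[k for k in c])
E
```

```text
pics
{'time_s': 0.0, 'joints': [-58.0064, 22.0883, 0.3809, -0.0283, -68.412, -14.8166], 'joint_velocities': [0.0501, 0.0407, 0.0624, 0.073, -0.1077, 0.019], 'effort': [0.0, -39.0666, 18.7407, 4.22, 0.011, -0.0002], 'tcp_pos': [0.1845, -0.5967, 0.2912], 'ee_rot': [[-0.9555, -0.2951, -0.0007], [-0.2952, 0.9554, 0.002], [0.0001, 0.0021, -1.0]], 'wrist_force': [0.2935, 0.0678, 0.1538], 'moment': [0.0312, 0.0258, 0.046], 'gripper_width': 0.9978}
side 426.0337755557829 426.0337755557829 271.1598190074421 208.25519122539248 [ 1.08426014 -0.67924782  0.47793954] [[0.6022, -0.3733, 0.7057], [0.7981, 0.2587, -0.5442], [0.0206, 0.8909, 0.4537]] ['color', 'fx', 'fy', 'cx', 'cy', 'eye', 'attitude']
top 422.3455000055325 422.3455000055325 282.6397624247529 210.15421069465145 [ 0.36541301 -0.2124859   0.92157472] [[0.0044, 0.9893, -0.1459], [-1.0, 0.0032, -0.0084], [-0.0079, 0.146, 0.9893]] ['color', 'fx', 'fy', 'cx', 'cy', 'eye', 'attitude']
```

View pics/side0.png

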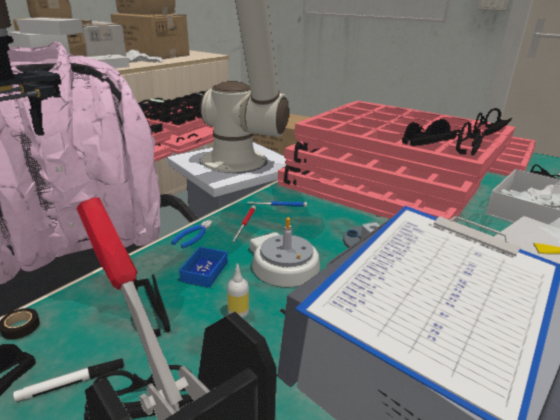

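View pics/top0.png

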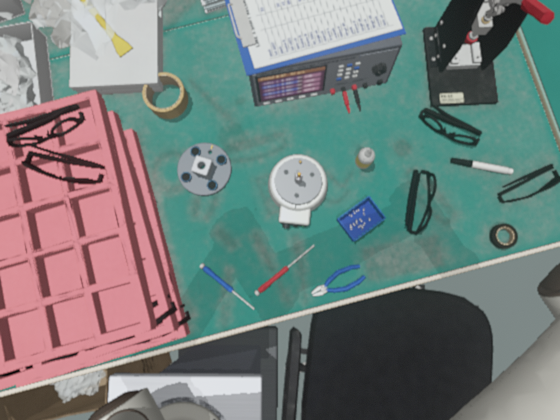

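The side view shows the turntable at about (287,255) with the orange key upright, and the bottle at (238,295). The carrier is mostly hidden behind the clipboard. In the top view the carrier is at (204,169), the turntable at (298,182), the glue at (365,158) and the screwdriver at (285,270).

```bash
cat > h.py <<'E'
import numpy as np,cv2
from station import telemetry,capture,order,r
def ray(c,px):
    d=np.array([(px[0]-c["cx"])/c["fx"],-(px[1]-c["cy"])/c["fy"],-1.0])
    return np.array(c["eye"]),np.array(c["attitude"])@d
def onz(c,px,z):
    e,d=ray(c,px); return e+d*(z-e[2])/d[2]
def proj(c,p):
    q=np.array(c["attitude"]).T@(np.array(p)-c["eye"]); return np.array([c["cx"]+c["fx"]*q[0]/-q[2],c["cy"]-c["fy"]*q[1]/-q[2]])
def mid(ca,pa,cb,pb):
    e1,d1=ray(ca,pa);e2,d2=ray(cb,pb)
    t=np.linalg.lstsq(np.c_[d1,-d2],e2-e1,rcond=None)[0]
    a=e1+t[0]*d1;b=e2+t[1]*d2; return (a+b)/2,np.linalg.norm(a-b)
def crop(c,x0,y0,x1,y1,k): return cv2.resize(c["color"][y0:y1,x0:x1],None,fx=k,fy=k,interpolation=cv2.INTER_CUBIC)
E
python3 - <<'E'
from h import *
t=capture("top"); s=capture("side")
a=crop(t,172,136,332,236,5); b=crop(s,230,205,390,290,5)
cv2.imwrite("pics/tc.png",a); cv2.imwrite("pics/sc.png",b)
for p,z in(((204,169),.01),((298,182),.046),((298,177),.1),((365,158),.098),((285,270),.006)): print(p,onz(t,p,z).round(4))
E
```

```text
(204, 169) [ 0.5915 -0.03    0.01  ]
(298, 182) [ 0.5549 -0.2373  0.046 ]
(298, 177) [ 0.5534 -0.2357  0.1   ]
(365, 158) [ 0.5931 -0.3701  0.098 ]
(285, 270) [ 0.3706 -0.2103  0.006 ]
```

View pics/tc.png

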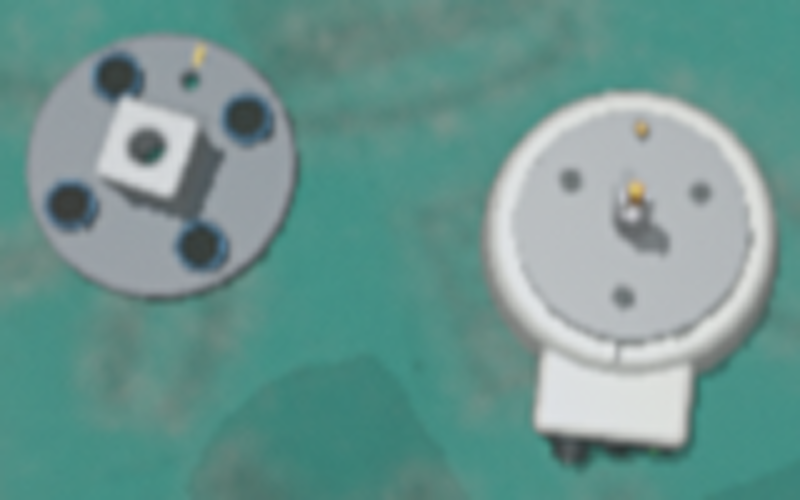

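View pics/sc.png

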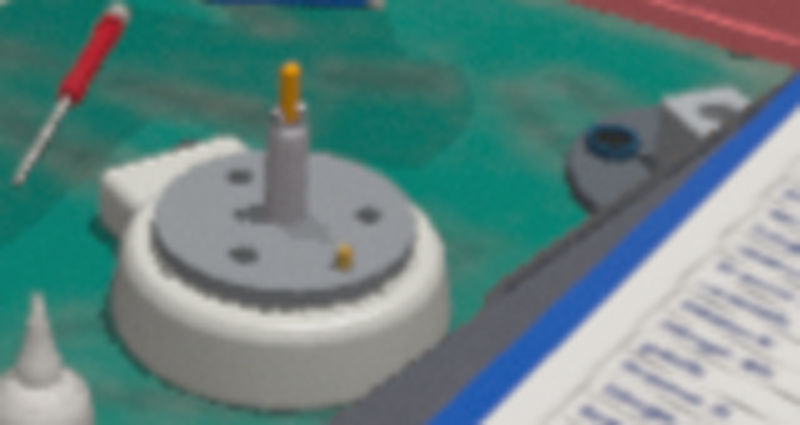

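The top crop shows the carrier with its hub top at (147,147), yellow mark at (198,55) and pin hole at (190,80). It also shows the orange-tipped pin at (641,129) and the key at (637,188). The side crop shows the key at (290,68–120) and the pin at (344,257). Next I measure these with masks.

```bash
cat > m.py <<'E'
from h import *
t=capture("top"); s=capture("side")
def blobs(c,box,f,amin=2):
    x0,y0,x1,y1=box; k=4
    im=cv2.resize(c["color"][y0:y1,x0:x1],None,fx=k,fy=k,interpolation=cv2.INTER_CUBIC)
    m=f(cv2.cvtColor(im,cv2.COLOR_BGR2HSV)).astype(np.uint8)
    n,l,st,ce=cv2.connectedComponentsWithStats(m)
    o=[]
    for i in range(1,n):
        if st[i,4]>=amin*k*k:
            bx=st[i]; o.append((np.array([x0,y0])+(ce[i]+.5)/k-.5, st[i,4]/k/k, (x0+bx[0]/k,y0+bx[1]/k,bx[2]/k,bx[3]/k)))
    return o,m,(x0,y0,k)
orange=lambda h:(h[...,0]>10)&(h[...,0]<32)&(h[...,1]>110)&(h[...,2]>110)
E
python3 - <<'E'
from m import *
def show(n,o):
    for q in o: print(n,q[0].round(2),round(q[1],1),np.round(q[2],1))
ot=blobs(t,(172,136,332,236),orange,.5)[0]; show("orange top",ot)
os_=blobs(s,(230,205,330,290),orange,.5)[0]; show("orange side",os_)
# carrier hub top: bright
hub,_,_=blobs(t,(180,145,222,190),lambda h:(h[...,2]>195)&(h[...,1]<40),10); show("hub",hub)
dark=blobs(t,(176,140,235,198),lambda h:(h[...,2]<75),1)[0]; show("dark",dark)
# non-green mask for carrier disc / flange
for nm,box in(("car",(172,138,236,202)),):
    _,m,(x0,y0,k)=blobs(t,box,lambda h:~((h[...,0]>70)&(h[...,0]<95)&(h[...,1]>90)))
    m=cv2.morphologyEx(m,cv2.MORPH_OPEN,np.ones((9,9)))
    cs=max(cv2.findContours(m,cv2.RETR_EXTERNAL,cv2.CHAIN_APPROX_NONE)[0],key=cv2.contourArea)
    e=cv2.fitEllipse(cs); c=(np.array(e[0])+.5)/k-.5+[x0,y0]; print(nm,c,np.array(e[1])/k,onz(t,c,.006),onz(t,c,.01))
h=t["color"][136:236,172:332]
print("pix grey carrier",t["color"][180,190],"flange",t["color"][190,285],"ring",t["color"][208,300],"hub",t["color"][160,200])
E
```

```text
orange top [298.8  174.26] 4.2 [298.5 173.2   1.8   3. ]
orange side [287.57 222.76] 36.6 [286.  217.5   4.2  12. ]
orange side [298.43 255.89] 6.6 [297.8 254.5   2.2   3.8]
hub [200.84 164.9 ] 168.1 [191.8 156.2  19.   18.2]
dark [194.77 150.81] 31.9 [192.  148.2   6.5   6.5]
dark [220.68 158.94] 31.4 [218.  156.5   6.5   6. ]
dark [185.43 176.33] 33.4 [182.5 173.8   6.8   6.2]
dark [211.47 184.73] 33.6 [208.8 181.5   6.2   7.2]
car [201.39843941 171.21264267] [59.77713776 63.83714294] [ 0.58746416 -0.02353229  0.006     ] [ 0.58649405 -0.0243578   0.01      ]
pix grey carrier [110 104  93] flange [192 190 185] ring [194 197 194] hub [204 202 199]
```

```bash
python3 - <<'E'
from m import *
P=np.array([onz(t,p,.016)[:2] for p in((194.77,150.81),(220.68,158.94),(211.47,184.73),(185.43,176.33))])
c=P.mean(0); print("rest centre",c,"radii",np.linalg.norm(P-c,axis=1)*1e3)
a=np.degrees(np.arctan2(*(P-c).T[::-1])); print("rest angles",a)
hb,m,(x0,y0,k)=blobs(t,(180,145,222,190),lambda h:(h[...,2]>195)&(h[...,1]<40),10)
cs=max(cv2.findContours(m,cv2.RETR_EXTERNAL,cv2.CHAIN_APPROX_NONE)[0],key=cv2.contourArea)
R=cv2.minAreaRect(cs); bp=np.array([onz(t,(q+.5)/k-.5+[x0,y0],.04)[:2] for q in cv2.boxPoints(R)])
print("hub centre",bp.mean(0),"sides",np.linalg.norm(bp-np.roll(bp,1,0),axis=1)*1e3,"dirs",np.degrees(np.arctan2(*(bp-np.roll(bp,1,0)).T[::-1])))
print("hub centroid",onz(t,hb[0][0],.04))
hl=(172+190.5/5-.5,136+80.5/5-.5); mk=(172+198.5/5-.5,136+55.5/5-.5)
for q in(hl,mk): d=onz(t,q,.01)[:2]-c; print("hole/mark",np.linalg.norm(d)*1e3,np.degrees(np.arctan2(d[1],d[0])))
# turntable
lo=blobs(t,(290,155,306,182),lambda h:(h[...,0]>8)&(h[...,0]<32)&(h[...,1]>60)&(h[...,2]>100),.5)[0]
for q in lo: print("loose orange",q[0],q[1],q[2])
pt=(172+641.5/5-.5,136+129/5-.5); ps=np.array([298.43,255.89])
print("pin",mid(t,pt,s,ps), onz(t,pt,.054),onz(s,ps,.052))
print("key",mid(t,(298.8,174.26),s,(287.57,218.5)),mid(t,(298.8,174.26),s,(287.57,222.76)))
for z in(.1,.105,.11): print("key top at",z,onz(t,(298.8,173.9),z),onz(s,(287.8,219),z))
# housing outline
for box,thr in(((264,148,332,206),None),):
    _,m,(x0,y0,k)=blobs(t,box,lambda h:~((h[...,0]>65)&(h[...,0]<100)&(h[...,1]>70)))
    cs=max(cv2.findContours(m,cv2.RETR_EXTERNAL,cv2.CHAIN_APPROX_NONE)[0],key=cv2.contourArea)[:,0]
    cs=cs[(cs[:,1]<46*k)&(cs[:,1]>2)&(cs[:,0]>2)&(cs[:,0]<270)]
    e=cv2.fitEllipse(cs); cc=(np.array(e[0])+.5)/k-.5+[x0,y0]; print("housing",cc,np.array(e[1])/k,onz(t,cc,.036),onz(t,cc,.03))
g=cv2.resize(t["color"][148:206,264:332],None,fx=4,fy=4,interpolation=cv2.INTER_CUBIC); g=cv2.cvtColor(g,cv2.COLOR_BGR2GRAY)
for q in((570,180),(700,192),(623,297)):
    f=(172+(q[0]+.5)/5-.5,136+(q[1]+.5)/5-.5); print("flange hole",onz(t,f,.046)[:2])
E
```

```text
rest centre [ 0.59311899 -0.02905763] radii [43.00526168 43.1258511  43.08056848 43.00433344]
rest angles [  27.24672504  -62.64992283 -152.91479657  117.25026404]
hub centre [ 0.59337246 -0.02874472] sides [34.14973302 34.01060585 34.32912267 33.93380526] dirs [  71.503634    -16.13406167 -108.61307473  163.56828936]
hub centroid [ 0.59310181 -0.02892233  0.04      ]
hole/mark 40.13426977070285 -17.642705012143594
hole/mark 52.11030016761435 -17.19113489834637
loose orange [299.85833333 161.36666667] 3.75 (np.float64(299.25), np.float64(160.75), np.float64(2.25), np.float64(2.25))
loose orange [298.73970588 174.09705882] 10.625 (np.float64(297.75), np.float64(172.5), np.float64(3.0), np.float64(4.25))
pin (array([ 0.59919872, -0.24060599,  0.04997475]), np.float64(0.0010270131362996003)) [ 0.59779524 -0.24087795  0.054     ] [ 0.60172187 -0.24220738  0.052     ]
key (array([ 0.55787356, -0.23620154,  0.10753811]), np.float64(0.0022990810697870816)) (array([ 0.55953573, -0.23671546,  0.09957355]), np.float64(0.0016103690282037479))
key top at 0.1 [ 0.55967088 -0.23734317  0.1       ] [ 0.54943791 -0.22697229  0.1       ]
key top at 0.105 [ 0.55848866 -0.2371919   0.105     ] [ 0.55651341 -0.23295573  0.105     ]
key top at 0.11 [ 0.55730643 -0.23704062  0.11      ] [ 0.56358891 -0.23893917  0.11      ]
housing [297.64006042 182.49737549] [57.87913132 60.97755432] [ 0.55596408 -0.23677642  0.036     ] [ 0.55725511 -0.236941    0.03      ]
flange hole [ 0.57736897 -0.21095221]
flange hole [ 0.57229124 -0.26612138]
flange hole [ 0.52692562 -0.23344923]
```

```bash
cat > plan.py <<'E'
import sys
from h import *
def plan(x,y,z,yaw):
    "fractions from the measured pose to TCP x,y,z with tool y axis at world angle yaw (deg)"
    s=telemetry.sense(); R=np.array(s["ee_rot"]); d=R.T@(np.array([x,y,z])-s["tcp_pos"])
    now=np.degrees(np.arctan2(R[1,1],R[0,1])); tw=-(yaw-now+180)%360-180
    tw=-((yaw-now+180)%360-180)
    print("pos",np.round(s["tcp_pos"],4),"yaw",round(now,2),"force",np.round(s["wrist_force"],1),"t",s["time_s"],"w",round(s["gripper_width"]*87,1))
    print("shift frac",np.round(d/.12,3),"turn frac",round(np.radians(tw)/2,4))
if __name__=="__main__": plan(*map(float,sys.argv[1:5]))
E
sed -i '/tw=-(yaw-now+180)%360-180/d' plan.py
python3 plan.py .5931 -.0289 .2 162.25
python3 - <<'E'
from m import *
for px in((150,205),(130,125),(155,250),(185,330),(100,95)):
    print(px,[onz(t,px,z)[:2].round(3).tolist() for z in(.02,.1,.2)])
E
```

```text
(150, 205) [[0.509, 0.083], [0.496, 0.057], [0.48, 0.024]]
(130, 125) [[0.689, 0.137], [0.661, 0.106], [0.625, 0.067]]
(155, 250) [[0.412, 0.067], [0.407, 0.042], [0.402, 0.011]]
(185, 330) [[0.246, -0.003], [0.257, -0.022], [0.27, -0.045]]
(100, 95) [[0.76, 0.208], [0.725, 0.171], [0.681, 0.124]]Traceback (most recent call last):
  File "plan.py", line 9, in <module>
    if __name__=="__main__": plan(*map(float,sys.argv[1:5]))
                             ~~~~^^^^^^^^^^^^^^^^^^^^^^^^^^^
  File "plan.py", line 6, in plan
    tw=-((yaw-now+180)%360-180)
              ^^^
NameError: name 'now' is not defined. Did you mean: 'pow'?
```

```bash
sed -i 's/^    tw=/    now=np.degrees(np.arctan2(R[1,1],R[0,1])); tw=/' plan.py
python3 plan.py .5931 -.0289 .25 162.25
```

```text
pos [ 0.1846 -0.5971  0.2922] yaw 107.18 force [ 0.6 -0.5  0.2] t 0.5 w 87.1
shift frac [-4.651  3.518  0.352] turn frac -0.4806
```

Request:
drive_tool([
  [-0.2, 0.15, 0, 0],
  [-0.5, 0.38, 0, 0],
  [-0.8, 0.6, 0, 0],
  [-0.93, 0.7, 0, 0],
])

```text
time_s: 1.0
tcp_pos: [0.2674, -0.4825, 0.2926]
ee_rot: [[-0.955, -0.297, 0.0], [-0.297, 0.955, -0.0], [-0.0, -0.0, -1.0]]
wrist_force: [-0.2, -0.3, -0.7]
gripper_width: 0.997
```

Request:
drive_tool([
  [-0.25, 0.19, 0, 0],
  [-0.55, 0.41, 0, 0],
  [-0.85, 0.64, 0, 0],
  [-0.93, 0.7, 0, 0],
])

```text
time_s: 1.5
tcp_pos: [0.3492, -0.3695, 0.2926]
ee_rot: [[-0.955, -0.298, 0.001], [-0.298, 0.955, -0.0], [-0.0, -0.001, -1.0]]
wrist_force: [1.2, 0.1, 0.4]
gripper_width: 0.997
```

Request:
drive_tool([
  [-0.25, 0.19, 0, 0],
  [-0.55, 0.41, 0, 0],
  [-0.85, 0.64, 0, 0],
  [-0.93, 0.7, 0, 0],
])

```text
time_s: 2.0
tcp_pos: [0.431, -0.2567, 0.2924]
ee_rot: [[-0.955, -0.297, 0.0], [-0.297, 0.955, -0.0], [-0.0, -0.0, -1.0]]
wrist_force: [-1.3, -1.4, 0.3]
gripper_width: 1.0
```

Request:
drive_tool([
  [-0.25, 0.19, 0, 0],
  [-0.55, 0.41, 0, 0],
  [-0.85, 0.64, 0, 0],
  [-0.93, 0.7, 0, 0],
])

```text
time_s: 2.5
tcp_pos: [0.5129, -0.1437, 0.292]
ee_rot: [[-0.955, -0.296, -0.0], [-0.296, 0.955, -0.0], [0.0, -0.0, -1.0]]
wrist_force: [-0.4, -0.5, 0.3]
gripper_width: 1.005
```

Request:
drive_tool([
  [-0.25, 0.19, 0, -0.05],
  [-0.55, 0.41, 0, -0.13],
  [-0.85, 0.64, 0, -0.21],
  [-0.93, 0.7, 0, -0.29],
  [-0.93, 0.7, 0, -0.37],
  [-0.93, 0.7, 0, -0.45],
  [-0.93, 0.7, 0, -0.48],
  [-0.93, 0.7, 0, -0.48],
])

```text
time_s: 3.5
tcp_pos: [0.5935, -0.0325, 0.2921]
ee_rot: [[-0.308, -0.951, -0.001], [-0.951, 0.308, -0.0], [0.0, 0.0, -1.0]]
wrist_force: [-0.4, 0.1, 0.5]
gripper_width: 1.001
```

```bash
python3 plan.py .5931 -.0289 .14 162.25
```

```text
pos [ 0.5935 -0.0325  0.2921] yaw 162.04 force [-0.4  0.1  0.5] t 3.5 w 87.1
shift frac [-0.028  0.012  1.268] turn frac -0.0018
```

Request:
drive_tool([
  [-0.02, 0.01, 0.2, 0],
  [-0.03, 0.01, 0.5, 0],
  [-0.03, 0.01, 0.8, 0],
  [-0.03, 0.01, 1, 0],
  [-0.03, 0.01, 1, 0],
])

```text
time_s: 4.12
tcp_pos: [0.5924, -0.0282, 0.1702]
ee_rot: [[-0.308, -0.951, -0.005], [-0.951, 0.308, -0.001], [0.003, 0.005, -1.0]]
wrist_force: [0.3, -0.2, 0.1]
gripper_width: 0.998
```

```bash
python3 plan.py .5931 -.0289 .083 162.25; python3 - <<'E'
from m import *
a=crop(t,172,136,332,236,5);cv2.imwrite("pics/t2.png",a)
E
```

```text
pos [ 0.5924 -0.0282  0.1702] yaw 162.07 force [ 0.3 -0.2  0.1] t 4.125 w 86.8
shift frac [ 0.002 -0.01   0.727] turn frac -0.0016
```

View pics/t2.png

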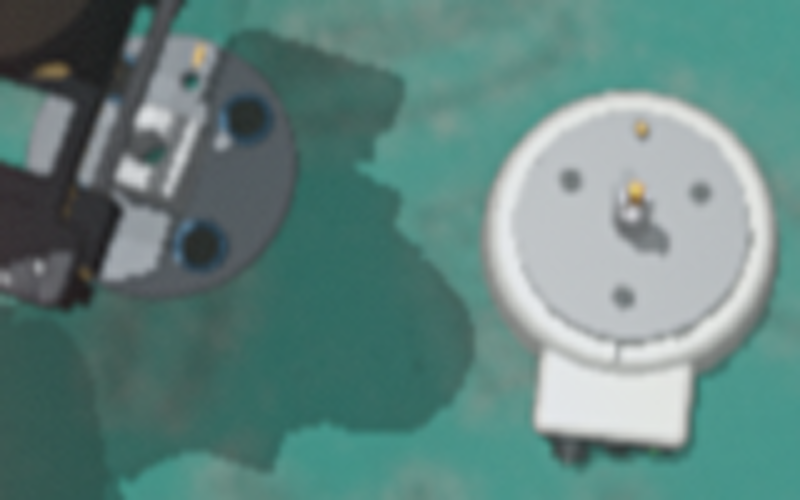

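The gripper stands above the carrier and is displaced left in the picture by parallax. The hub, at (147,147), shows between the jaws and nothing looks off, so I descend and grip.

Request:
drive_tool([
  [0, -0.01, 0.2, 0],
  [0, -0.01, 0.5, 0],
  [0, -0.01, 0.65, 0],
  [0, -0.01, 0.73, 0],
  [0, -0.01, 0.73, 0],
])

```text
time_s: 4.85
tcp_pos: [0.5953, -0.0276, 0.0853]
ee_rot: [[-0.306, -0.952, 0.001], [-0.952, 0.306, 0.0], [-0.0, -0.001, -1.0]]
wrist_force: [-0.1, 0.1, 0.0]
gripper_width: 0.999
```

Request:
drive_tool([
  [0, 0, 0, 0],
  [0, 0, 0, 0],
  [0, 0, 0, 0],
  [0, 0, 0, 0],
  [0, 0, 0, 0],
  [0, 0, 0, 0],
  [0, 0, 0, 0],
  [0, 0, 0, 0],
], fingers=25)

```text
time_s: 5.85
tcp_pos: [0.5943, -0.0276, 0.0846]
ee_rot: [[-0.306, -0.952, -0.001], [-0.952, 0.306, -0.0], [0.0, 0.001, -1.0]]
wrist_force: [-1.3, -0.2, 1.5]
gripper_width: 0.413
```

Request:
drive_tool([
  [0, 0, -0.1, 0],
  [0, 0, -0.35, 0],
  [0, 0, -0.65, 0],
  [0, 0, -0.95, 0],
  [0, 0, -1, 0],
  [0, 0, -1, 0],
])

```text
time_s: 6.6
tcp_pos: [0.5942, -0.0276, 0.204]
ee_rot: [[-0.307, -0.952, -0.001], [-0.952, 0.307, 0.001], [-0.0, 0.001, -1.0]]
wrist_force: [-0.7, -0.3, -3.7]
gripper_width: 0.411
```

```bash
python3 plan.py .559 -.237 .225 174.3
```

```text
pos [ 0.5942 -0.0276  0.204 ] yaw 162.15 force [-0.7 -0.3 -3.7] t 6.6 w 35.7
shift frac [ 1.751 -0.256 -0.176] turn frac -0.1061
```

Request:
drive_tool([
  [0.1, -0.02, -0.1, 0],
  [0.35, -0.05, -0.17, 0],
  [0.65, -0.1, -0.17, 0],
  [0.88, -0.13, -0.17, 0],
])

```text
time_s: 7.1
tcp_pos: [0.5765, -0.1348, 0.2244]
ee_rot: [[-0.307, -0.952, -0.002], [-0.952, 0.307, -0.0], [0.001, 0.002, -1.0]]
wrist_force: [0.2, 0.4, -2.9]
gripper_width: 0.412
```

Request:
drive_tool([
  [0.2, -0.02, 0, -0.02],
  [0.5, -0.05, 0, -0.05],
  [0.75, -0.1, 0, -0.08],
  [0.87, -0.13, 0, -0.106],
  [0.87, -0.13, 0, -0.106],
  [0.87, -0.13, 0, -0.106],
])

```text
time_s: 7.85
tcp_pos: [0.5599, -0.237, 0.2245]
ee_rot: [[-0.1, -0.995, -0.001], [-0.995, 0.1, 0.0], [-0.0, 0.001, -1.0]]
wrist_force: [0.2, 1.3, -3.3]
gripper_width: 0.411
```

```bash
python3 plan.py .559 -.237 .225 174.3; python3 - <<'E'
from m import *
cv2.imwrite("pics/t3.png",np.vstack([crop(t,250,120,350,190,6)[:300],crop(s,230,150,330,290,6)[:,:][300:600]]) if 0 else crop(t,240,110,350,190,7))
cv2.imwrite("pics/s3.png",crop(s,220,150,340,270,5))
E
```

```text
pos [ 0.5599 -0.237   0.2245] yaw 174.28 force [ 0.2  1.3 -3.3] t 7.85 w 35.7
shift frac [ 0.     0.007 -0.004] turn frac -0.0002
```

View pics/t3.png

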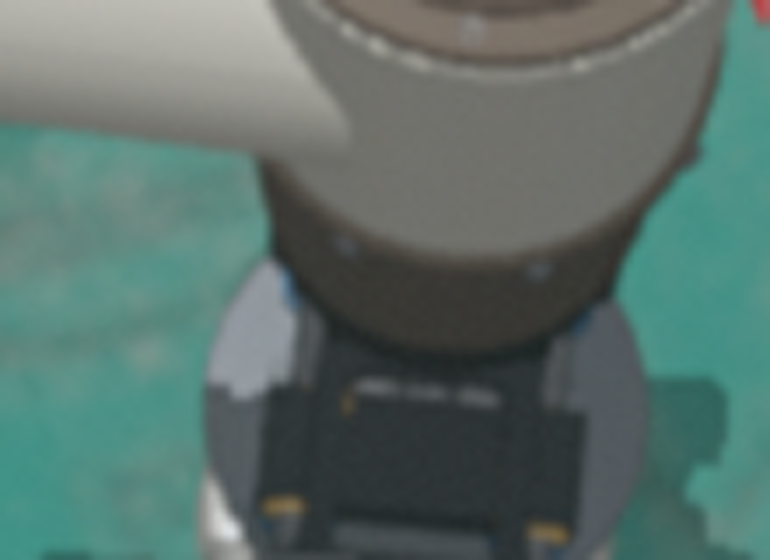

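View pics/s3.png

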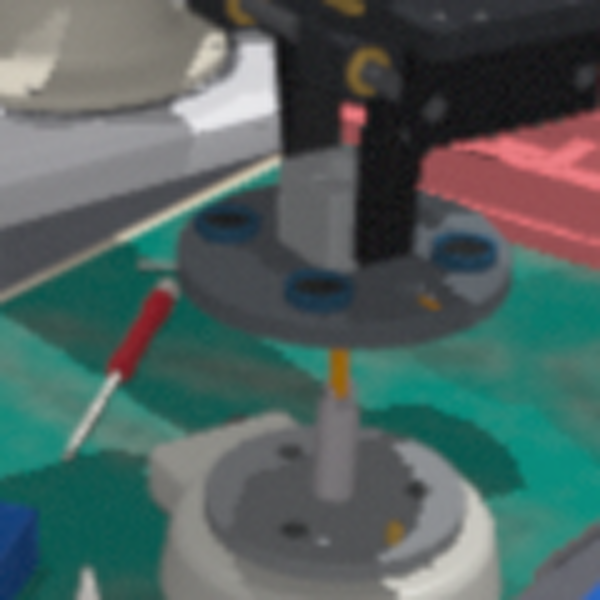

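The top view is mostly blocked: the gripper covers the hub and the carrier rims show at x=205 and 645. The side view shows the level carrier above the key, with rests at crop (228,222), (319,288) and (465,250), and flange holes at (290,452), (415,490) and (294,530). I measure from the side view and check against the rim in the top view.

```bash
cat > fit.py <<'E'
from m import *
from scipy.optimize import least_squares
def dark(c,px,half,f):
    x,y=int(px[0]),int(px[1]); o=blobs(c,(x-half[0],y-half[1],x+half[0]+1,y+half[1]+1),f,1)[0]
    return min(o,key=lambda q:np.hypot(*(q[0]-px)))
def rests(c,pxs,z):
    P=[]
    for p in pxs:
        q=dark(c,np.array(p),(7,5),lambda h:h[...,2]<70); P.append(onz(c,q[0],z)[:2]); print("  rest",q[0].round(2),round(q[1],1))
    return np.array(P)
def fitcar(P,idx):
    f=lambda v:(v[:2]+.043*np.c_[np.cos(v[2]+idx),np.sin(v[2]+idx)]-P).ravel()
    o=least_squares(f,[*P.mean(0),-.1]); return o.x[:2],np.degrees(o.x[2]),o.fun*1e3
E
python3 - <<'E'
from fit import *
zu=telemetry.sense()["tcp_pos"][2]-.0846
P=rests(s,[(265.6,194.4),(283.8,207.6),(313,200)],zu+.016)
c=P.mean(0);print(P)
o=fitcar(P,np.radians([-135,-45,45]));print("carrier side",o)
# seat with the side camera: flange holes
H=[]
for p in((278,240.4),(303,248),(278.8,256)):
    x,y=int(p[0]),int(p[1]); g=cv2.cvtColor(s["color"][y-4:y+5,x-5:x+6],cv2.COLOR_BGR2GRAY).astype(float)
    w=np.clip(np.median(g)-12-g,0,None); yy,xx=np.mgrid[y-4:y+5,x-5:x+6]; q=((w*xx).sum()/w.sum(),(w*yy).sum()/w.sum()); H.append(onz(s,q,.046)[:2]); print("  hole",np.round(q,2))
H=np.array(H);print(H,"seat side",H.mean(0),"r",np.linalg.norm(H-H.mean(0),axis=1)*1e3)
# top: rim
_,m,(x0,y0,k)=blobs(t,(262,110,340,215),lambda h:~((h[...,0]>65)&(h[...,0]<100)&(h[...,1]>70)))
pts=[]
for row in range(150,172):
    r_=np.where(m[(row-y0)*k+2])[0]; pts+= [(x0+(r_[0]+.5)/k-.5,row,-1),(x0+(r_[-1]+.5)/k-.5,row,1)]
Q=np.array([onz(t,p[:2],zu+.01)[:2] for p in pts])
f=lambda v:(np.linalg.norm(Q-v,axis=1)-.06)
o=least_squares(f,[.56,-.237],loss="soft_l1",f_scale=.0005);print("carrier top rim",o.x,(f(o.x)*1e3).round(1))
E
```

```text
rest [267.49 193.51] 92.1
  rest [285.08 207.15] 59.8
  rest [310.41 200.21] 43.2
[[ 0.53423679 -0.26406676]
 [ 0.59427981 -0.27196898]
 [ 0.59849844 -0.21904785]]
carrier side (array([ 0.56705217, -0.24024252]), np.float64(-8.032558844820295), array([-1.54064703, -2.03428598, -1.36911161, -2.6295671 ,  2.90975864,
        4.66385308]))
  hole [277.88 240.52]
  hole [302.44 247.68]
  hole [278.31 255.58]
[[ 0.53040352 -0.23372152]
 [ 0.57780935 -0.21157267]
 [ 0.57276541 -0.26564722]] seat side [ 0.56032609 -0.23698047] r [30.0995206  30.84186729 31.24930893]
carrier top rim [ 0.56011702 -0.23765131] [ 0.4  0.5  0.5 -1.   1.2 -0.8  1.1 -0.5  1.5 -0.2  0.7 -0.2 -0.1 -0.1
 -0.3 -0.3 -0.1 -0.5 13.5 -0.7 13.  -0.3 12.7 -0.3 -0.6 -0.7 -0.5 -0.1
 -0.8  0.1 -1.4 -0.1 -1.6  0.2 -1.6  0.6 -1.6  0.5 -1.6  0.6 -1.5  0.7
 -1.3  0.4]
```

```bash
python3 - <<'E'
from fit import *
zu=telemetry.sense()["tcp_pos"][2]-.0846
for p in((265.6,194.4),(283.8,207.6),(313,200)):
    x,y=int(p[0]),int(p[1]); print(cv2.cvtColor(s["color"][y-5:y+6,x-8:x+9],cv2.COLOR_BGR2HSV)[...,2])
def ringin(p):
    # dark interior bounded by blue ring: fit ellipse to the filled blue ring's inner hole
    x,y=int(p[0]),int(p[1]);k=6
    im=cv2.resize(s["color"][y-8:y+9,x-10:x+11],None,fx=k,fy=k,interpolation=cv2.INTER_CUBIC)
    h=cv2.cvtColor(im,cv2.COLOR_BGR2HSV); b=((h[...,0]>97)&(h[...,0]<125)&(h[...,1]>115)).astype(np.uint8)
    cs,hi=cv2.findContours(b,cv2.RETR_CCOMP,cv2.CHAIN_APPROX_NONE)
    o=[c for c,hh in zip(cs,hi[0]) if hh[3]>=0]
    c=max(o,key=cv2.contourArea) if o else max(cs,key=cv2.contourArea)
    e=cv2.fitEllipse(c); return (np.array(e[0])+.5)/k-.5+[x-10,y-8],np.array(e[1])/k,bool(o)
P=[]
for p in((265.6,194.4),(283.8,207.6),(313,200)):
    q=ringin(p);print(q);P.append(onz(s,q[0],zu+.016)[:2])
P=np.array(P);print(P,fitcar(P,np.radians([-135,-45,45])))
E
```

```text
[[121 151 178 188 189 166 145 118  89  70  66  66  63  63  64  66  66]
 [180 188 188 163 139 116  89  71  69  66  66  65  64  66  64  64  64]
 [186 165 142 115  90  78  72  69  66  68  70  66  66  64  65  66  66]
 [145 121  96  78  67  58  55  50  49  54  54  57  63  63  66  65  64]
 [117  92  73  65  50  40  38  36  35  35  33  35  45  59  65  66  65]
 [101  76  70  71  59  51  46  40  39  38  38  42  50  60  64  62  64]
 [ 86  75  67  71  74  73  66  58  56  57  57  61  69  67  64  62  65]
 [ 80  78  71  70  72  71  73  74  72  71  71  71  70  67  66  65  64]
 [ 80  77  77  74  71  74  74  75  74  74  71  68  68  65  63  63  64]
 [ 78  78  77  78  74  73  75  76  73  73  73  71  66  63  66  64  64]
 [ 78  77  79  80  76  77  76  79  78  77  78  75  69  65  63  64  63]]
[[ 65  61  64  65  66  67  73  85  94  97  99 109 112 110 107  98  71]
 [ 67  65  66  67  69  71  68  71  77  85  88  95 100 100 101  96  82]
 [ 74  71  69  70  71  73  73  70  71  71  72  75  77  80  81  77  68]
 [ 78  76  76  73  66  66  62  56  52  56  57  60  64  66  70  67  64]
 [ 80  77  73  68  55  46  37  36 
[... 1018 characters left out ...]
  90 110 113]
 [ 65  65  66  67  73  77  73  73  76  75  77  83  84  92 101 108 107]
 [ 63  64  68  74  88  94  86  85  85  84  89  93  97 104 107 106 103]
 [ 65  64  66  83 103 107 104 106 106 105 106 107 107 108 106 103  97]]
(array([265.06970723, 193.38846779]), array([3.3879474, 8.8002828]), True)
(array([283.43352636, 206.72301737]), array([3.5940094 , 9.54079437]), True)
(array([312.52892558, 198.94603729]), array([3.64082368, 9.94246356]), True)
[[ 0.53148841 -0.26741201]
 [ 0.59154889 -0.2733304 ]
 [ 0.59692252 -0.21269273]] (array([ 0.56414901, -0.24012967]), np.float64(-5.220692985833301), array([-0.38553208, -0.23044399,  0.11290824,  0.15460279,  0.27262381,
        0.07584124]))
```

```bash
python3 plan.py .5586 -.236 .175 174.2
```

```text
pos [ 0.5603 -0.2366  0.2251] yaw 174.37 force [ 0.4  0.6 -2.4] t 8.15 w 35.6
shift frac [-0.003  0.015  0.417] turn frac 0.0015
```

Request:
drive_tool([
  [-0.006, 0.012, 0, 0],
  [-0.006, 0.012, 0.05, 0],
  [-0.006, 0.012, 0.12, 0],
  [-0.006, 0.012, 0.2, 0],
  [-0.006, 0.012, 0.27, 0],
  [-0.006, 0.012, 0.33, 0],
  [-0.006, 0.012, 0.38, 0],
  [-0.006, 0.012, 0.41, 0],
  [-0.006, 0.012, 0.41, 0],
])

```text
time_s: 9.28
tcp_pos: [0.5588, -0.2362, 0.1756]
ee_rot: [[-0.099, -0.995, -0.0], [-0.995, 0.099, 0.0], [-0.0, 0.0, -1.0]]
wrist_force: [-0.3, -0.5, -2.7]
gripper_width: 0.414
```

```bash
python3 - <<'E'
from h import *
s=capture("side");z=telemetry.sense();print(z["tcp_pos"],z["wrist_force"],z["moment"])
cv2.imwrite("pics/s4.png",crop(s,230,170,340,270,6))
E
```

```text
[ 0.55895116 -0.23627984  0.17594906] [-0.01974211 -0.33942632 -3.36984375] [ 0.01585416  0.05738757 -0.0085562 ]
```

View pics/s4.png

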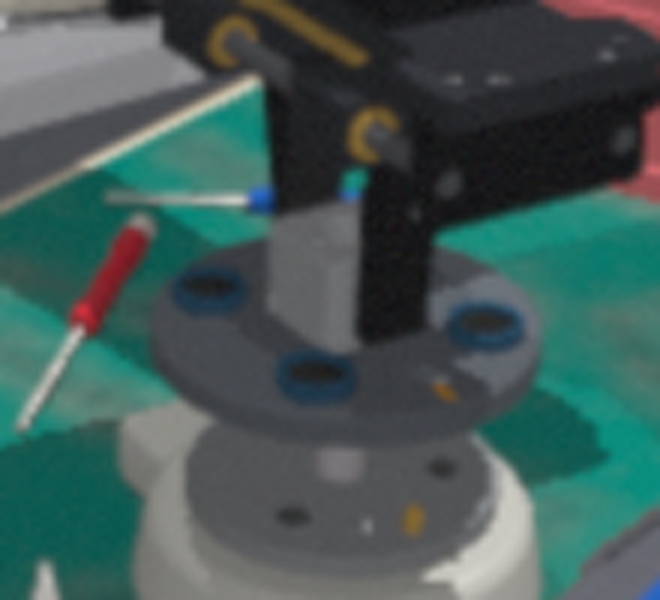

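The key is inside the bore with no contact force, and the carrier is level above the shaft, which shows at (340,460). I continue down in small steps.

Request:
drive_tool([
  [0, 0, 0.02, 0],
  [0, 0, 0.04, 0],
  [0, 0, 0.055, 0],
  [0, 0, 0.065, 0],
  [0, 0, 0.075, 0],
  [0, 0, 0.075, 0],
])

```text
time_s: 10.07
tcp_pos: [0.5588, -0.2362, 0.1667]
ee_rot: [[-0.099, -0.995, -0.0], [-0.995, 0.099, 0.0], [-0.0, 0.0, -1.0]]
wrist_force: [-0.1, 0.2, -2.6]
gripper_width: 0.413
```

Request:
drive_tool([
  [0, 0, 0.01, 0],
  [0, 0, 0.02, 0],
  [0, 0, 0.03, 0],
  [0, 0, 0.04, 0],
  [0, 0, 0.04, 0],
])

```text
time_s: 10.7
tcp_pos: [0.5588, -0.2362, 0.1619]
ee_rot: [[-0.099, -0.995, -0.0], [-0.995, 0.099, 0.0], [-0.0, 0.0, -1.0]]
wrist_force: [0.8, -0.2, -3.2]
gripper_width: 0.411
```

Request:
drive_tool([
  [0, 0, 0.01, 0],
  [0, 0, 0.02, 0],
  [0, 0, 0.03, 0],
  [0, 0, 0.04, 0],
  [0, 0, 0.05, 0],
  [0, 0, 0.05, 0],
])

```text
time_s: 11.45
tcp_pos: [0.5588, -0.2362, 0.1559]
ee_rot: [[-0.099, -0.995, -0.0], [-0.995, 0.099, 0.0], [-0.0, 0.0, -1.0]]
wrist_force: [0.7, -0.1, -2.6]
gripper_width: 0.41
```

Request:
drive_tool([
  [0, 0, 0.02, 0],
  [0, 0, 0.04, 0],
  [0, 0, 0.06, 0],
  [0, 0, 0.075, 0],
  [0, 0, 0.085, 0],
  [0, 0, 0.085, 0],
])

```text
time_s: 12.2
tcp_pos: [0.5588, -0.2362, 0.1457]
ee_rot: [[-0.099, -0.995, -0.0], [-0.995, 0.099, 0.0], [0.0, 0.0, -1.0]]
wrist_force: [0.1, 0.6, -2.9]
gripper_width: 0.41
```

Request:
drive_tool([
  [0, 0, 0.015, 0],
  [0, 0, 0.03, 0],
  [0, 0, 0.045, 0],
  [0, 0, 0.05, 0],
  [0, 0, 0.05, 0],
])

```text
time_s: 12.82
tcp_pos: [0.5588, -0.2362, 0.1398]
ee_rot: [[-0.099, -0.995, -0.0], [-0.995, 0.099, 0.0], [-0.0, 0.0, -1.0]]
wrist_force: [-0.5, 0.2, -2.9]
gripper_width: 0.415
```

Request:
drive_tool([
  [0, 0, 0.005, 0],
  [0, 0, 0.01, 0],
  [0, 0, 0.013, 0],
  [0, 0, 0.013, 0],
])

```text
time_s: 13.32
tcp_pos: [0.5588, -0.2362, 0.1382]
ee_rot: [[-0.099, -0.995, -0.0], [-0.995, 0.099, 0.0], [-0.0, 0.0, -1.0]]
wrist_force: [-1.0, 1.0, -3.5]
gripper_width: 0.412
```

Request:
drive_tool([
  [0, 0, 0.005, 0],
  [0, 0, 0.01, 0],
  [0, 0, 0.013, 0],
  [0, 0, 0.013, 0],
])

```text
time_s: 13.82
tcp_pos: [0.5588, -0.2362, 0.1367]
ee_rot: [[-0.099, -0.995, -0.0], [-0.995, 0.099, 0.0], [-0.0, 0.0, -1.0]]
wrist_force: [0.1, 0.3, -2.5]
gripper_width: 0.407
```

```bash
python3 plan.py .5588 -.2362 .1306 174.3
```

```text
pos [ 0.5588 -0.2362  0.1367] yaw 174.33 force [ 0.1  0.3 -2.5] t 13.825 w 35.4
shift frac [-0.     0.     0.051] turn frac 0.0002
```

Request:
drive_tool([
  [0, 0, 0.005, 0],
  [0, 0, 0.01, 0],
  [0, 0, 0.015, 0],
  [0, 0, 0.015, 0],
])

```text
time_s: 14.32
tcp_pos: [0.5588, -0.2362, 0.1348]
ee_rot: [[-0.099, -0.995, -0.0], [-0.995, 0.099, 0.0], [-0.0, 0.0, -1.0]]
wrist_force: [-0.4, -0.8, -2.9]
gripper_width: 0.41
```

Request:
drive_tool([
  [0, 0, 0.005, 0],
  [0, 0, 0.01, 0],
  [0, 0, 0.015, 0],
  [0, 0, 0.015, 0],
])

```text
time_s: 14.82
tcp_pos: [0.5588, -0.2362, 0.133]
ee_rot: [[-0.099, -0.995, -0.0], [-0.995, 0.099, 0.0], [-0.0, 0.0, -1.0]]
wrist_force: [-0.1, 0.3, -4.0]
gripper_width: 0.412
```

Request:
drive_tool([
  [0, 0, 0.004, 0],
  [0, 0, 0.008, 0],
  [0, 0, 0.01, 0],
  [0, 0, 0.01, 0],
])

```text
time_s: 15.32
tcp_pos: [0.5588, -0.2362, 0.1319]
ee_rot: [[-0.099, -0.995, -0.0], [-0.995, 0.099, -0.0], [0.0, 0.0, -1.0]]
wrist_force: [-0.3, 0.0, -2.7]
gripper_width: 0.41
```

Request:
drive_tool([
  [0, 0, 0.003, 0],
  [0, 0, 0.006, 0],
  [0, 0, 0.006, 0],
])

```text
time_s: 15.7
tcp_pos: [0.5588, -0.2362, 0.1312]
ee_rot: [[-0.099, -0.995, -0.0], [-0.995, 0.099, 0.0], [-0.0, 0.0, -1.0]]
wrist_force: [0.0, 0.5, -2.4]
gripper_width: 0.411
```

Request:
drive_tool([
  [0, 0, 0.002, 0],
  [0, 0, 0.004, 0],
  [0, 0, 0.004, 0],
])

```text
time_s: 16.08
tcp_pos: [0.5588, -0.2362, 0.1307]
ee_rot: [[-0.099, -0.995, -0.0], [-0.995, 0.099, 0.0], [-0.0, 0.0, -1.0]]
wrist_force: [0.3, 0.2, -3.6]
gripper_width: 0.408
```

Request:
drive_tool([
  [0, 0, 0.003, 0],
  [0, 0, 0.003, 0],
  [0, 0, 0.003, 0],
])

```text
time_s: 16.45
tcp_pos: [0.5589, -0.2362, 0.1306]
ee_rot: [[-0.099, -0.995, 0.0], [-0.995, 0.099, -0.0], [0.0, -0.0, -1.0]]
wrist_force: [-1.4, 0.6, -1.3]
gripper_width: 0.408
```

Request:
drive_tool([
  [0, 0, 0, 0],
  [0, 0, 0, 0],
  [0, 0, 0, 0],
  [0, 0, 0, 0],
  [0, 0, 0, 0],
  [0, 0, 0, 0],
], fingers=60)

```text
time_s: 17.2
tcp_pos: [0.5589, -0.2362, 0.1303]
ee_rot: [[-0.099, -0.995, -0.0], [-0.995, 0.099, 0.0], [-0.0, 0.0, -1.0]]
wrist_force: [0.3, -0.3, -0.5]
gripper_width: 0.689
```

```bash
python3 - <<'E'
from h import *
s=capture("side")
cv2.imwrite("pics/s5.png",crop(s,230,180,340,270,6))
E
```

```text
(no output)
```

View pics/s5.png

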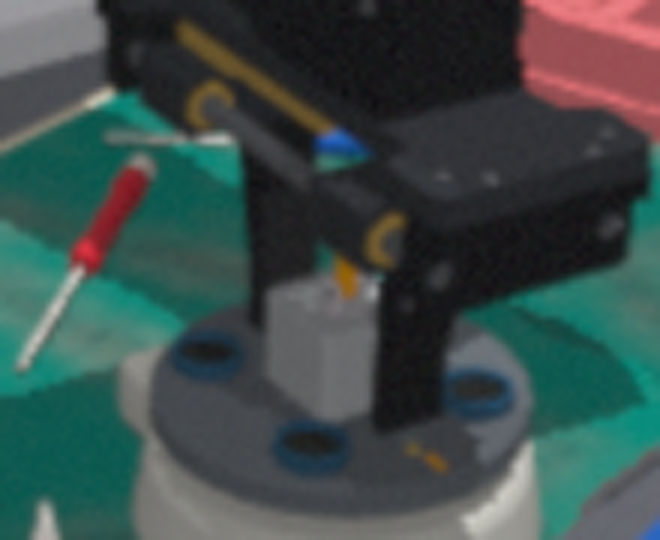

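The carrier sits flat and the orange pin shows in its hole at (412,450). The jaws are clear of the hub, the force reads zero and the key at (347,280) stands between the fingers. Next I raise the tips to 51 mm above the flange and push the key with the rear finger.

Request:
drive_tool([
  [0, 0, -0.04, 0],
  [0, 0, -0.12, 0],
  [0, 0, -0.2, 0],
  [0, 0, -0.27, 0],
  [0, 0, -0.306, 0],
  [0, 0, -0.306, 0],
  [0, 0, -0.306, 0],
])

```text
time_s: 18.12
tcp_pos: [0.5586, -0.2362, 0.1667]
ee_rot: [[-0.099, -0.995, -0.001], [-0.995, 0.099, 0.0], [-0.0, 0.001, -1.0]]
wrist_force: [0.2, -0.0, 0.2]
gripper_width: 0.688
```

Request:
drive_tool([
  [0, -0.05, 0, 0],
  [0, -0.11, 0, 0],
  [0, -0.16, 0, 0],
  [0, -0.19, 0, 0],
  [0, -0.21, 0, 0],
  [0, -0.23, 0, 0],
  [0, -0.25, 0, 0],
  [0, -0.25, 0, 0],
])

```text
time_s: 19.12
tcp_pos: [0.5881, -0.2392, 0.1673]
ee_rot: [[-0.099, -0.995, -0.002], [-0.995, 0.099, 0.0], [-0.0, 0.002, -1.0]]
wrist_force: [-2.8, 0.9, 3.3]
gripper_width: 0.687
```

Request:
drive_tool([
  [0, -0.02, 0, 0],
  [0, -0.04, 0, 0],
  [0, -0.06, 0, 0],
  [0, -0.08, 0, 0],
  [0, -0.1, 0, 0],
  [0, -0.115, 0, 0],
  [0, -0.115, 0, 0],
])

```text
time_s: 20.0
tcp_pos: [0.6031, -0.2406, 0.1673]
ee_rot: [[-0.099, -0.995, 0.002], [-0.995, 0.099, -0.0], [0.0, -0.002, -1.0]]
wrist_force: [0.2, 0.3, 0.9]
gripper_width: 0.689
```

```bash
python3 - <<'E'
from h import *
s=capture("side");print(telemetry.sense()["tcp_pos"])
cv2.imwrite("pics/s6.png",crop(s,230,170,340,270,6))
E
```

```text
[ 0.60306565 -0.24058886  0.16727955]
```

View pics/s6.png

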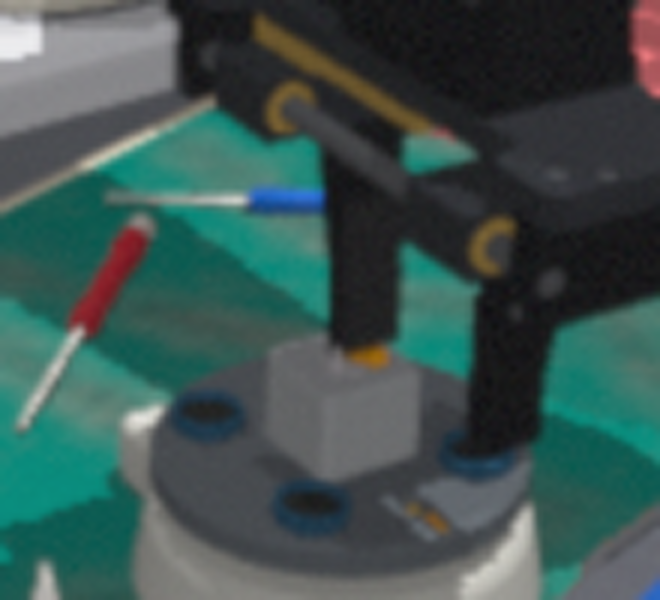

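The key, at (368,357), now lies forward under the rear finger and is nearly flat. The carrier still sits level. I press down gently.

Request:
drive_tool([
  [0, 0, 0.006, 0],
  [0, 0, 0.012, 0],
  [0, 0, 0.018, 0],
  [0, 0, 0.022, 0],
  [0, 0, 0.022, 0],
])

```text
time_s: 20.68
tcp_pos: [0.6027, -0.2406, 0.1646]
ee_rot: [[-0.099, -0.995, 0.001], [-0.995, 0.099, -0.0], [0.0, -0.001, -1.0]]
wrist_force: [0.5, 0.1, 1.2]
gripper_width: 0.692
```

Request:
drive_tool([
  [0, 0, 0.003, 0],
  [0, 0, 0.006, 0],
  [0, 0, 0.008, 0],
  [0, 0, 0.008, 0],
])

```text
time_s: 21.18
tcp_pos: [0.6026, -0.2406, 0.1635]
ee_rot: [[-0.099, -0.995, 0.0], [-0.995, 0.099, -0.0], [0.0, -0.0, -1.0]]
wrist_force: [1.0, -0.7, 2.1]
gripper_width: 0.691
```

Request:
drive_tool([
  [0, 0, 0.002, 0],
  [0, 0, 0.004, 0],
  [0, 0, 0.004, 0],
])

```text
time_s: 21.55
tcp_pos: [0.6026, -0.2406, 0.1632]
ee_rot: [[-0.099, -0.995, 0.0], [-0.995, 0.099, -0.0], [0.0, -0.0, -1.0]]
wrist_force: [1.8, -0.4, 2.1]
gripper_width: 0.691
```

Request:
drive_tool([
  [0, 0, 0.002, 0],
  [0, 0, 0.003, 0],
  [0, 0, 0.003, 0],
])

```text
time_s: 21.92
tcp_pos: [0.6026, -0.2406, 0.163]
ee_rot: [[-0.099, -0.995, 0.001], [-0.995, 0.099, -0.0], [0.0, -0.001, -1.0]]
wrist_force: [2.1, -0.1, 4.4]
gripper_width: 0.685
```

Request:
drive_tool([
  [0, 0, -0.03, 0],
  [0, 0, -0.15, 0],
  [0, 0, -0.4, 0],
  [0, 0, -0.7, 0],
  [0, 0, -0.95, 0],
  [0, 0, -0.95, 0],
])

```text
time_s: 22.68
tcp_pos: [0.603, -0.2408, 0.2802]
ee_rot: [[-0.099, -0.995, 0.005], [-0.995, 0.099, -0.001], [0.001, -0.006, -1.0]]
wrist_force: [1.0, -0.7, -0.5]
gripper_width: 0.688
```

Request:
drive_tool([
  [0, 0.25, 0, 0],
  [0, 0.6, 0, 0],
  [0, 0.9, 0, 0],
  [0, 1, 0, 0],
  [0, 1, 0, 0],
  [0, 1, 0, 0],
])

```text
time_s: 23.42
tcp_pos: [0.484, -0.2288, 0.2764]
ee_rot: [[-0.099, -0.995, 0.0], [-0.995, 0.099, -0.0], [0.0, -0.0, -1.0]]
wrist_force: [0.2, 0.5, -0.2]
gripper_width: 0.693
```

```bash
python3 - <<'E'
from m import *
z=telemetry.sense();print(z["tcp_pos"],z["wrist_force"],z["time_s"])
for q in blobs(s,(230,180,340,290),orange,.5)[0]: print("side",q[0].round(2),q[1],np.round(q[2],1))
cv2.imwrite("pics/s7.png",np.hstack([crop(s,230,190,330,290,4),crop(t,250,130,350,230,4)]))
E
```

```text
[ 0.48394732 -0.22874245  0.27623632] [-0.90330919  0.51763273  0.78494943] 23.525
side [289.98 229.38] 32.8125 [286.5 226.    8.    7.5]
side [298.6  254.27] 1.0625 [298.5 254.2   1.2   1. ]
side [302.26 256.51] 6.4375 [301.  255.5   3.5   3. ]
```

View pics/s7.png

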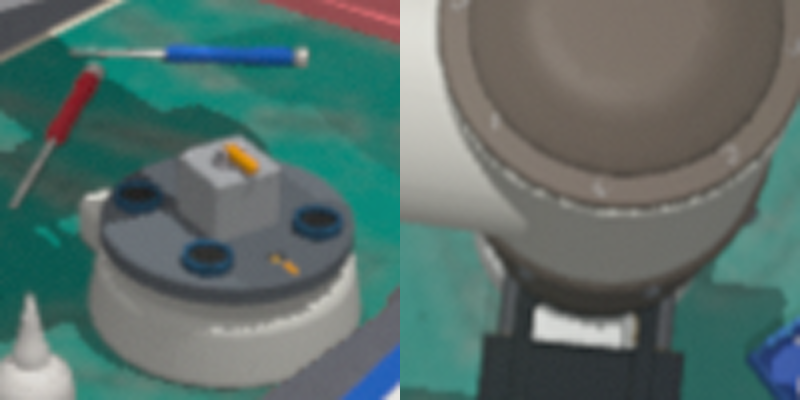

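The key lies flat over the hub, pointing at the pin, at (242,158) in the left half. The carrier is level and the pin shows in its hole. The bottle and screwdriver look unmoved. I run one numeric check and hand in if it passes.

```bash
python3 - <<'E'
from m import *
S=np.array([.5589,-.2368,.046]); a=np.radians(-5.7); u=np.array([np.cos(a),np.sin(a),0])
x,y=270,212
_,m,(x0,y0,k)=blobs(s,(270,212,310,245),orange,1)
p=np.argwhere(m)[:,::-1]; p=(p+.5)/k-.5+[x0,y0]
d=np.cov(p.T); ev=np.linalg.eigh(d)[1][:,1]; print("bar dir in image",np.degrees(np.arctan2(ev[1],ev[0]))%180,"centroid",p.mean(0))
for th in(1.2,1.4,1.5,1.57):
    w=np.array([0,0,1])*np.cos(th)+u*np.sin(th); h=S+[0,0,.044]; q=proj(s,h+.02*w)-proj(s,h); print(th,np.degrees(np.arctan2(q[1],q[0]))%180,proj(s,h+.01*w).round(1))
for b in(0,):
    P=[]
    for ang in(-135,-45,45):
        q=S+[.043*np.cos(a+np.radians(ang)),.043*np.sin(a+np.radians(ang)),.016]; e=proj(s,q); X,Y=e.astype(int)
        g=cv2.cvtColor(s["color"][Y-6:Y+7,X-8:X+9],cv2.COLOR_BGR2HSV)[...,2].astype(float); w=np.clip(58-g,0,None); yy,xx=np.mgrid[Y-6:Y+7,X-8:X+9]
        print("rest expected",e.round(1),"seen",round((w*xx).sum()/w.sum(),1),round((w*yy).sum()/w.sum(),1))
for c,b in((t,(255,235,320,300)),(s,(225,195,265,250))):
    for q in blobs(c,b,lambda h:((h[...,0]<6)|(h[...,0]>174))&(h[...,1]>150)&(h[...,2]>80),15)[0]: print("red",q[0].round(1),q[1])
E
```

```text
bar dir in image 41.053136418903904 centroid [289.97964015 229.40340909]
1.2 9.325733885144418 [289.6 227.7]
1.4 26.866083893617844 [289.7 228.7]
1.5 33.85333919807846 [289.7 229.2]
1.57 38.14891786822234 [289.7 229.6]
rest expected [264. 237.] seen 264.1 238.0
rest expected [281.2 252.2] seen 281.5 253.1
rest expected [308.8 243.4] seen 309.3 244.2
red [271.5 280.1] 96.1875
red [247.8 216.3] 65.0
```

```bash
python3 -c "
from station import order;print(order.finish_job())"
```

```text
the job is handed in; nothing more can be done
None
```

I fitted the carrier on the turntable, folded the orange key flat over the hub, backed the arm off and handed the job in at about 23.5 s. I lined the carrier up with the drive pin using the cameras (pin at about −5.7°), so it slid over the shaft and pin with no searching. The wrist never read more than about 5 N.

**Last checks, all from the side camera:**
- **Key:** the image direction and position of the bar match an angle of about 1.57 rad, well past the 1.4 needed.
- **Carrier:** all three visible lens rests are within about 1 px of where they should be when it is home. They all sit about 0.9 px low, which I put down to side-camera calibration error. The pin shows in its hole.
- **Bottle and screwdriver:** both look unmoved, but I judged this by eye and did not measure how far they might have shifted.
- **Arm:** the wrist force is near zero and the gripper is clear of everything.

**Disagreement:** before lowering, the side camera put the carrier about 5 mm off along its viewing direction, while the top camera said about 1.5 mm. I followed the top camera, and the contact-free descent supported that. At the end the arm blocked the top camera, so it could not confirm the result.

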